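Ready the bobbin winder: fill the spool row, fit the D-shaft knob and hold it pressed

TASK

Get the bobbin winder going: first stand the orange thread spool upright on the cork disc, the empty place in the row on the winder's ledge, and let go of it. Then take the loose black knob, turn it so that its D-hole matches the winder's D-shaft, push it fully home and press it down, which presses in the sprung shaft under it, to the stop. Finish while still holding the knob pressed down; leave the other two spools standing in their row and the other things on the table where they are.

Things in the scene. Friction and masses are not known exactly. Their poses are not given: they have to be found in the camera images.
- winder: bobbin winder fixed to the table, origin on the table. Cream housing 160 (x) by 150 (y), 70 mm high, centred at (0, 85) mm; D-shaft on its top at (-25, 85); two posts up to 30 mm high on it, 90 mm from the shaft. Beside it a grey spool ledge 100 (x) by 190 (y), top 30 mm above the table, centred at (-30, -85). Its three places, 55 mm apart, are at x = -30, y = -145, -90 and -35 mm
- disc: cork disc 48 mm across and 2 mm thick, fixed on the ledge in the empty one of its three places (which one varies). Origin at the centre of its underside, so its top is 2 mm above the origin, 32 mm above the table
- spool_orange: orange thread spool with white rims, upright cylinder 42 mm across, 60 mm high, 60 to 110 g, standing loose on the table to one side of the winder, left or right (the knob lies on the other side). Origin at the centre of its underside, z up
- spool_teal: teal spool of the same size, standing loose in one of the three places of the ledge. Origin at the centre of its underside
- spool_lilac: lilac spool of the same size, standing loose in another place of the ledge. Origin at the centre of its underside
- knob: loose black knob, 40 g, lying hole-down. Round skirt 44 mm across, 18 mm high; on it a bar grip 42 mm long (x), 14 mm wide (y), 24 mm high, so its top is 42 mm above the underside. An orange stripe marks the bar's +x end. Origin at the centre of the underside, where the hole opens: 14 mm deep, 14 mm across, its flat 3.5 mm from the axis on the +x (orange stripe) side
- knob_seat (a point): the end (roof) of the knob's hole, on its axis, 14 mm above the knob's origin; axes as the knob's. Fully home, it rests on the shaft tip
- shaft_tip (a point): centre of the end of the upright steel D-shaft; axes turn with the shaft. Shaft 12 mm across, its flat 2.5 mm from the axis on the +x side, as a white line on the black collar (34 mm across) at its foot shows. The knob fits only with its x along the shaft's x (within 10 degrees). Tip 93 mm above the table, 16 mm above the collar, chamfered. Stiff to turn (0.3 N m); yaw within 0.75 rad of world x
- press (a joint): how far the sprung shaft is pushed down into the housing: 0 is out, 0.005 m is the stop. It starts to move at about 4 N and needs 8 N at the stop, and springs back when let go
- scissors: bystander: scissors with gold handles and steel blades, about 210 mm long, lying on the table; origin near the pivot
- button_jar: bystander: glass jar of buttons with a plum lid, 70 mm across, 82 mm high; origin at the centre of its underside
- tape_case: bystander: round pink tape-measure case, 56 mm across, 20 mm high; origin at the centre of its underside
- button_brown: bystander: brown button, 38 mm across, 6 mm thick; origin at the centre of its underside
- button_black: bystander: black button, 32 mm across, 6 mm thick; origin at the centre of its underside

How it is judged:
By the outcome, as a careful person would: the job done as asked, in the order asked, and still so for the second after the job is handed in, while the arm keeps its last pose, push and grip.
It also fails if it takes over 54 s, if anything falls off the work surface, if the arm or the gripper's body presses on something with over 40 N, if the wrist force passes 120 N, or if a joint passes its speed limit or range.

ROBOT

A 7-joint arm with a two-finger parallel gripper is mounted at the origin on the work surface. World frame = base frame: x ahead of the robot, y to its left, z up, the work surface at z = 0. Lengths are in mm, angles in rad, forces in N, time in s.
With the tool pointing down it reaches from about 400 to 750 mm from the base axis. Payload 19.5 kg.
Tool frame: the origin (TCP) lies midway between the tips of the shut fingers; the grasp point (between the pads) lies 19 mm behind it; z points along the fingers, y is the line along which they close (so a half turn about z gives the same grasp; the last joint's range is limited). The gripper opens to 85 mm and grips with 20 to 120 N. Pads are 22 mm wide; open, the fingers measure 114 mm over their backs; the gripper's body (76 mm by 85 mm) begins 54 mm behind the grasp point. The pads swing forward as they close: fully open they stand 13 mm farther back than shut.
Start: joints at [1.143, 0.707, -0.028, 1.485, 0.022, 0.951, -0.075], TCP at [216.364, -532.712, 231.268] pointing down, gripper open.
Joint ranges: [-2.71, 2.71], [-0.32, 2.16], [-1.57, 1.52], [0, 2.45], [-1.46, 4.6], [0, 2.02], [-2.83, 2.83]. Speed limits (rad/s): [1.89, 1.89, 2.57, 2.57, 3.01, 3.01, 3.01].

INTERFACE

Orientations are given as a unit quaternion [w, x, y, z].
In Python, from station import robot, cam, ticket gives the robot as it stands (robot), with the cameras (cam) and the job (ticket).
- The arm moves only by the shell command python3 nudge.py [OPENING] [FORCE], which reads ROWS from standard input. ROWS is a JSON object whose key "ticks" holds a list of rows, 1 to 5 of them, each of 4 numbers: dx, dy, dz in mm, then a turn about the tool's z in rad; each row is the pose to reach, as a shift and turn from the pose commanded when the command began, along the tool's axes at that moment; what a row does not reach only later rows make up. A row lasts 1/10 s, in which the tool goes at most 50 mm and 0.15 rad, less where a joint would pass 70% of its speed; a pose out of reach is approached as far as the arm can. OPENING is the finger opening in mm, set as the command begins (- or left out keeps the last). The fingers move at their own pace and stop on an object; FORCE is the grip in N (left out, the last holds). Time passes only in rows, so rows that do not move let the fingers close. It prints the time, the measured TCP pose, the force, the opening and the grip force at its end. Input that does not fit is refused with a message, and nothing moves.
- robot.get_state(): the state, without advancing time (a new reading comes with each control period).
- cam.camera(name): name is "scene" or "top" or "wrist"; returns a dict with "color" (420x560x3 uint8, red, green, blue), "fx", "fy", "cx", "cy" (pixels), "R" (3x3) and "t" (3): a world point X has camera coordinates R X + t; the wrist camera has in their place "mount" (4x4, takes a point from camera to tool coordinates, whose origin is the TCP and whose axes are the flange's). Camera axes: x right, y down, z forward; pixel columns grow to the right and rows downward; lengths in mm; the calibration is good to about 2 mm. A picture is of the moment at which its call begins: read the wrist's pose just before it. There is no depth.
- ticket.job_done(): hands the job in; it is judged then, once.
The state is a dict: "time": time; "joint_positions": joint angles; "joint_velocities": joint speeds; "joint_efforts": joint torques, N m; "ee_pos": TCP position; "tcp_rot": TCP orientation; "ft_force": force on the tool from outside, world axes, zero at the start; "torque": the same for the moment, N m; "opening": finger opening in mm; "finger_force": force on a finger pad.
Only numpy, scipy, OpenCV 4.12 (cv2) and the standard library are available. Lean on these libraries where they do the work, as an engineer would, in place of code of your own. Each camera call takes 0.05 s, during which the arm holds its last target. There are 200 camera calls.

## Working session

There is one attempt and no reset: what is moved stays moved. The work goes in short steps, Python scripts to look and compute and a shell command to move; the robot and the scene stay as the last step left them, time stands still between calls to the robot, and variables do not carry over. Pictures are saved under pics/ and viewed, at most 10 in all, crops included, and the job is handed in when it is done.

```bash
ls; mkdir -p pics
python3 - <<'E'
from station import robot, cam, ticket
import cv2,numpy as np,pickle
s=robot.get_state();print(s['time'],s['ee_pos'],s['tcp_rot'],s['opening'],s['ft_force'])
a=cam.camera("scene");b=cam.camera("top")
pickle.dump((a,b),open('c.pkl','wb'))
for n,c in(("scene",a),("top",b)):
    cv2.imwrite(f'pics/{n}0.png',c['color'][:,:,::-1]); print(n,c['fx'],c['cx'],c['cy'],np.round(c['R'],3).tolist(),np.round(c['t'],1))
E
```

```text
nudge.py
pics
station.py
0.0 [ 216.28048615 -532.49499682  230.8289571 ] [-5.31992800e-04  9.81450197e-01  1.91716494e-01 -1.14422595e-04] 85.25269337595766 [ 0.19015173 -0.27928108 -0.9936973 ]
scene 524.975405414621 283.2089260793524 209.17675737868214 [[0.43, 0.903, -0.001], [0.775, -0.37, -0.513], [-0.463, 0.22, -0.859]] [-172.2 -409.9 1630.5]
top 414.89219362043184 276.52441353234303 202.08898033453286 [[0.003, -0.999, 0.032], [-0.989, -0.008, -0.15], [0.15, -0.031, -0.988]] [ -98.6  553.4 1159.4]
```

View pics/scene0.png

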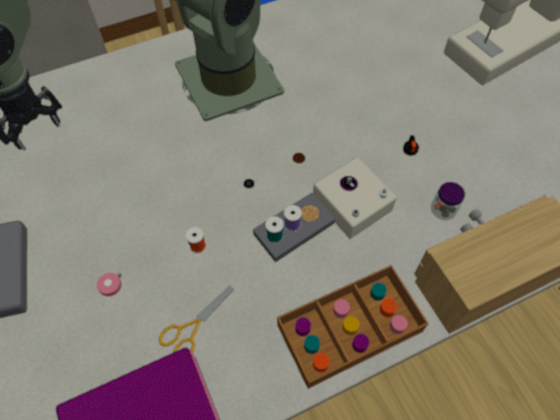

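View pics/top0.png

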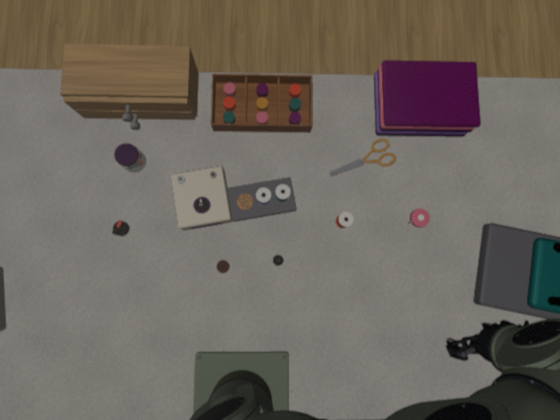

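The scene view shows the orange spool at (196,238), the knob at (411,146) and the disc at (310,213). In the top view they are at (345,219), (121,228) and (245,201), with the shaft at (202,204). Next I'll make an enlarged montage and do ray measurements.

```bash
cat > h.py <<'E'
import numpy as np,cv2
def ray(c,u,v):
    R=np.array(c['R']);t=np.array(c['t'])
    return -R.T@t, R.T@np.array([(u-c['cx'])/c['fx'],(v-c['cy'])/c['fy'],1])
def plane(c,u,v,z):
    o,d=ray(c,u,v); return o+d*(z-o[2])/d[2]
def two(c1,p1,c2,p2):
    (o1,d1),(o2,d2)=ray(c1,*p1),ray(c2,*p2)
    s=np.linalg.lstsq(np.c_[d1,-d2],o2-o1,rcond=None)[0]
    a,b=o1+s[0]*d1,o2+s[1]*d2
    return (a+b)/2,np.linalg.norm(a-b)
def blobs(c,box,f,mn=8):
    u0,v0,u1,v1=box; im=c['color'][v0:v1,u0:u1]
    hsv=cv2.cvtColor(np.ascontiguousarray(im),cv2.COLOR_RGB2HSV).astype(int)
    n,_,st,ce=cv2.connectedComponentsWithStats(f(hsv[...,0],hsv[...,1],hsv[...,2]).astype(np.uint8))
    return [(st[i,4],np.round(ce[i]+[u0,v0],1).tolist(),st[i,2:4].tolist()) for i in range(1,n) if st[i,4]>=mn]
E
python3 - <<'E'
import pickle,cv2,numpy as np
from h import *
a,b=pickle.load(open('c.pkl','rb'))
def crop(c,u,v,w,h,k=1):
    return cv2.resize(c['color'][v:v+h,u:u+w,::-1],(400,300),interpolation=cv2.INTER_CUBIC)
m=np.vstack([np.hstack([crop(b,165,155,140,105),crop(b,95,205,56,42)]),np.hstack([crop(a,250,150,160,120),crop(a,383,125,56,42)])])
cv2.imwrite('pics/m.png',m)
print('disc',blobs(b,(232,190,256,214),lambda h,s,v:(h<20)&(s>90)&(v>80)))
print('disc scene',blobs(a,(300,203,322,224),lambda h,s,v:(h<20)&(s>90)&(v>80)))
print('rims top',blobs(b,(225,170,300,225),lambda h,s,v:(v>150)&(s<60)), blobs(b,(330,205,362,235),lambda h,s,v:(v>185)&(s<40)))
print('orange body top',blobs(b,(330,205,362,235),lambda h,s,v:(s>120)))
print('rims scene',blobs(a,(180,222,212,256),lambda h,s,v:(v>185)&(s<40)))
print('orange body scene',blobs(a,(180,222,212,256),lambda h,s,v:(s>120)))
print('knob top',blobs(b,(105,210,140,245),lambda h,s,v:(v<75)),blobs(b,(105,210,140,245),lambda h,s,v:(s>140)&(v>100),3))
print('knob scene',blobs(a,(395,128,430,162),lambda h,s,v:(v<75)),blobs(a,(395,128,430,162),lambda h,s,v:(s>140)&(v>100),3))
print('collar top',blobs(b,(185,188,220,220),lambda h,s,v:(v<90)))
print('white line',blobs(b,(193,196,211,213),lambda h,s,v:(v>120),2))
E
```

```text
disc [(np.int32(185), [244.6, 201.2], [16, 15])]
disc scene [(np.int32(224), [309.7, 213.2], [17, 16])]
rims top [(np.int32(54), [282.8, 191.2], [12, 11]), (np.int32(15), [260.1, 191.5], [8, 7]), (np.int32(22), [267.0, 195.3], [7, 11])] []
orange body top [(np.int32(19), [337.7, 222.5], [6, 9])]
rims scene []
orange body scene [(np.int32(121), [197.9, 245.9], [17, 14])]
knob top [(np.int32(161), [120.7, 229.0], [16, 14])] [(np.int32(19), [118.7, 223.6], [5, 6])]
knob scene [(np.int32(160), [409.8, 146.8], [16, 19])] [(np.int32(22), [413.5, 143.5], [4, 6])]
collar top [(np.int32(197), [201.6, 204.7], [16, 16])]
white line [(np.int32(23), [195.0, 197.7], [8, 7]), (np.int32(22), [208.0, 197.6], [8, 7]), (np.int32(2), [200.0, 200.5], [1, 2]), (np.int32(13), [193.8, 210.3], [4, 6]), (np.int32(13), [208.9, 210.5], [5, 6])]
```

View pics/m.png

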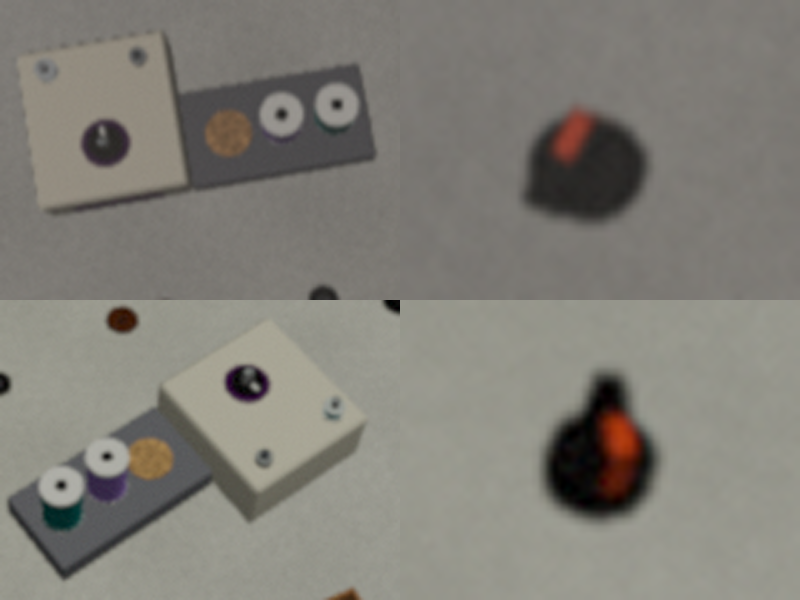

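The montage shows the disc in the place nearest the housing. The shaft's white line is at about (200,200) in the top view, pointing away from the robot. The knob's stripe end is at (118.7,223.6) in the top view.

Run:
```python
import pickle
from h import *
a,b=pickle.load(open('c.pkl','rb'))
np.set_printoptions(precision=1,suppress=True)
bg=b['color'][205:235,330:362].max(2); print(np.median(bg),bg.max()); bs=a['color'][222:256,180:212].max(2); print(np.median(bs),bs.max())
rt=blobs(b,(330,205,362,235),lambda h,s,v:(v>np.median(bg)+18)&(s<60)); rs=blobs(a,(180,222,212,256),lambda h,s,v:(v>np.median(bs)+15)&(s<60)); print(rt,rs)
for r in rt: print('spool',plane(b,*r[1],60))
for r in rs: print('spool s',plane(a,*r[1],60))
if rt and rs: print(two(b,rt[0][1],a,rs[0][1]))
print('disc',plane(b,244.6,201.2,32),plane(a,309.7,213.2,32),two(b,(244.6,201.2),a,(309.7,213.2)))
# housing top corners
hs=cv2.cvtColor(b['color'][155:240,165:240].copy(),cv2.COLOR_RGB2HSV).astype(int)
m=((hs[...,0]<35)&(hs[...,1]>18)&(hs[...,2]>110)).astype(np.uint8)
cn=max(cv2.findContours(m,0,1)[0],key=cv2.contourArea); r=cv2.minAreaRect(cn); print('housing',r)
P=np.array([plane(b,u+165,v+155,70) for u,v in cv2.boxPoints(r)]);print(P,P.mean(0),np.linalg.norm(P[1]-P[0]),np.linalg.norm(P[2]-P[1]))
print('posts/teal etc', 'collar',plane(b,201.6,204.7,77),'knob skirt',plane(b,120.7,229,18),'stripe',plane(b,118.7,223.6,40), plane(a,413.5,143.5,36))
print('line',plane(b,200,200.5,77))
for n,p in(('teal',(282.8,191.2)),('lilac',(263.7,195))): print(n,plane(b,*p,90))
print('knob s',plane(a,409.8,146.8,20))
```

```text
126.0 154
152.0 177
[(np.int32(123), [345.9, 218.4], [14, 14])] [(np.int32(142), [194.1, 233.9], [17, 13])]
spool [ 505.9 -293.4   60. ]
spool s [ 507.3 -291.6   60. ]
(array([ 506.3, -292.6,   59.2]), np.float64(2.168108950158788))
disc [557.6  -2.6  32. ] [562.4  -2.3  32. ] (array([559. ,  -1.3,  25.7]), np.float64(2.0473341665804736))
housing ((33.20270538330078, 42.21621322631836), (59.348026275634766, 55.56685256958008), 80.53767395019531)
[[632.4 219.9  70. ]
 [660.7  65.4  70. ]
 [492.7  34.3  70. ]
 [466.2 185.8  70. ]] [563.  126.4  70. ] 157.05886388970035 170.94674673327953
posts/teal etc collar [539.8 115.3  77. ] knob skirt [475.4 355.2  18. ] stripe [488.9 354.2  40. ] [488.9 356.8  36. ]
line [551.7 120.1  77. ]
teal [ 577.8 -111.5   90. ]
lilac [566.6 -58.2  90. ]
knob s [485.2 351.1  20. ]
```

```bash
cat > d.py <<'E'
import sys,numpy as np
from station import robot, cam, ticket
from scipy.spatial.transform import Rotation as Ro
s=robot.get_state(); q=s['tcp_rot']; R=Ro.from_quat([q[1],q[2],q[3],q[0]]).as_matrix()
x,y,z,psi=map(float,sys.argv[1:5]); cur=np.arctan2(R[1,0],R[0,0])
print('t',round(s['time'],2),'pos',np.round(s['ee_pos'],1),'psi',round(cur,3),'F',np.round(s['ft_force'],1),'j',np.round(s['joint_positions'],2))
print('tool delta',np.round(R.T@(np.array([x,y,z])-s['ee_pos']),1),'turn',round((cur-psi+np.pi)%(2*np.pi)-np.pi,3))
E
echo '{"ticks": [[40,-12,10,-0.14],[80,-25,20,-0.28],[120,-37,30,-0.42],[160,-50,40,-0.56],[200,-63,50,-0.70]]}' | python3 nudge.py 85 30; python3 d.py 506.5 -292.5 150 1.76
```

```text
time: 0.6
ee_pos: [379.0, -397.8, 180.8]
tcp_rot: [-0.0, 0.855, 0.519, 0.0]
ft_force: [0.9, -1.0, -0.2]
opening: 85.3
finger_force: 0.0
t 0.6 pos [ 379.  -397.8  180.8] psi 1.091 F [ 0.9 -1.  -0.2] j [ 0.85  0.74 -0.19  1.64  0.18  0.78  0.1 ]
tool delta [152.2  64.6  30.8] turn -0.669
```

```bash
echo '{"ticks": [[30,13,6,-0.14],[61,26,12,-0.27],[91,39,18,-0.40],[122,52,24,-0.54],[152,65,31,-0.67]]}' | python3 nudge.py && echo '{"ticks": [[0,0,0,0]]}' | python3 nudge.py >/dev/null; python3 d.py 506.5 -292.5 15 1.76
cat > w.py <<'E'
import sys,numpy as np,cv2,pickle
from station import robot, cam, ticket
from scipy.spatial.transform import Rotation as Ro
def grab(name):
    s=robot.get_state(); c=cam.camera('wrist'); q=s['tcp_rot']
    T=np.eye(4);T[:3,:3]=Ro.from_quat([q[1],q[2],q[3],q[0]]).as_matrix();T[:3,3]=s['ee_pos']
    M=np.linalg.inv(T@np.array(c['mount'])); c['R']=M[:3,:3];c['t']=M[:3,3]
    cv2.imwrite(f'pics/{name}.png',c['color'][:,:,::-1]); pickle.dump(c,open(name+'.pkl','wb')); return c
E
python3 - <<'E'
from w import *; from h import *
c=grab('w1'); print(np.round(c['mount'],3),c['fx'])
for p in((506.5,-292.5,60),): 
    X=c['R']@np.array(p)+c['t']; print(X,X[:2]/X[2]*c['fx']+[c['cx'],c['cy']])
print(blobs(c,(0,0,560,420),lambda h,s,v:(v>140)&(s<50),300))
E
```

```text
time: 1.1
ee_pos: [507.2, -293.9, 149.9]
tcp_rot: [-0.0, 0.637, 0.771, -0.0]
ft_force: [-0.1, -0.6, 0.7]
opening: 85.0
finger_force: 0.0
t 1.2 pos [ 508.9 -291.1  149.2] psi 1.765 F [ 0.3 -1.1  1.1] j [ 0.64  0.84 -0.35  1.54  0.35  0.83  0.35]
tool delta [ -1.3  -2.8 134.1] turn 0.005
[[-1.00000e-03 -9.60000e-01 -2.80000e-01  7.07680e+01]
 [ 1.00000e+00 -1.00000e-03  1.00000e-03  1.34000e-01]
 [-1.00000e-03 -2.80000e-01  9.60000e-01 -1.43287e+02]
 [ 0.00000e+00  0.00000e+00  0.00000e+00  1.00000e+00]] 291.8678670393786
[ -3.01891257   3.96702315 243.28390649] [274.72559148 213.12845802]
[(np.int32(168759), [271.9, 165.5], [560, 362]), (np.int32(1938), [106.2, 399.7], [62, 49]), (np.int32(933), [439.8, 394.2], [37, 50])]
```

View pics/w1.png

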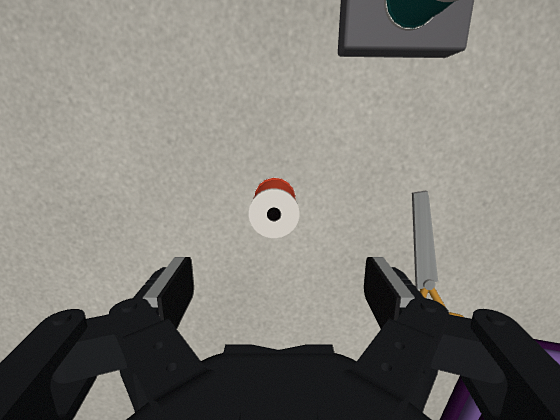

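The rim centre is at (274,214), against a predicted (275,213). The scissors blade at (423,240) is well clear of the fingers, so I'll descend and grip.

```bash
echo '{"ticks": [[-1,-3,30,0],[-1,-3,65,0],[-1,-3,100,0],[-1,-3,122,0],[-1,-3,134,0]]}' | python3 nudge.py 85 && echo '{"ticks": [[0,0,0,0],[0,0,0,0],[0,0,0,0],[0,0,0,0],[0,0,0,0]]}' | python3 nudge.py 36 30 && echo '{"ticks": [[0,0,0,0],[0,0,0,0],[0,0,0,0],[0,0,0,0],[0,0,0,0]]}' | python3 nudge.py; python3 d.py 506.5 -292.5 150 1.76
```

```text
time: 1.75
ee_pos: [502.3, -296.8, 14.6]
tcp_rot: [-0.001, 0.639, 0.769, -0.0]
ft_force: [-0.1, -0.0, 0.6]
opening: 85.1
finger_force: 0.0
time: 2.25
ee_pos: [504.0, -296.9, 17.6]
tcp_rot: [0.001, 0.639, 0.769, 0.0]
ft_force: [-1.5, -0.2, 7.5]
opening: 40.9
finger_force: 29.6
time: 2.75
ee_pos: [504.0, -296.9, 17.6]
tcp_rot: [0.001, 0.639, 0.769, 0.0]
ft_force: [-0.6, -0.2, 6.4]
opening: 41.5
finger_force: 29.6
t 2.75 pos [ 504.  -296.9   17.6] psi 1.755 F [-0.6 -0.2  6.4] j [ 0.61  1.04 -0.26  1.62  0.43  0.55  0.28]
tool delta [   3.7    3.4 -132.4] turn -0.005
```

```bash
echo '{"ticks": [[0,0,-20,0],[0,0,-50,0],[0,0,-85,0],[0,0,-115,0],[0,0,-135,0]]}' | python3 nudge.py && echo '{"ticks": [[0,0,0,0],[0,0,0,0]]}' | python3 nudge.py|tail -2;  python3 d.py 559.7 -6.1 150 1.76
python3 - <<'E'
from w import *; from h import *
c=grab('w2'); bl=blobs(c,(200,100,360,300),lambda h,s,v:(v>150)&(s<30),300); print(bl)
E
```

```text
time: 3.25
ee_pos: [504.0, -296.8, 154.4]
tcp_rot: [0.001, 0.639, 0.769, 0.0]
ft_force: [-0.6, 0.3, -0.7]
opening: 41.4
finger_force: 30.6
opening: 41.1
finger_force: 30.6
t 3.45 pos [ 503.5 -296.6  151.8] psi 1.756 F [ 0.2 -0.1 -0.9] j [ 0.65  0.83 -0.35  1.54  0.35  0.83  0.35]
tool delta [275.3 108.6   1.7] turn -0.004
[(np.int32(22127), [279.8, 170.2], [160, 180]), (np.int32(4004), [278.9, 276.8], [108, 51])]
```

View pics/w2.png

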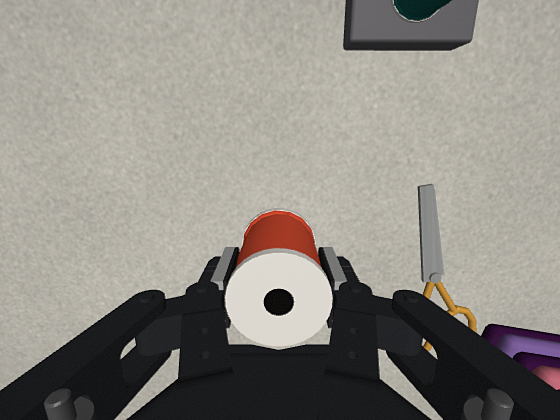

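The held spool's rim is at about (279,299) and 108 px wide, with its hole at (278,302). I'll convert that to tool coordinates while moving toward the disc.

```bash
python3 - <<'E'
import pickle; from h import *
c=pickle.load(open('w2.pkl','rb'))
for p in((278.5,299),(278,302)):
    for z in (194.2,192): 
        X=plane(c,*p,z); print(X, 'tool x off',(X[:2]-[503.5,-296.6])@[np.cos(1.756),np.sin(1.756)], 'y',(X[:2]-[503.5,-296.6])@[np.sin(1.756),-np.cos(1.756)])
E
echo '{"ticks": [[40,16,-3,0],[90,36,-5,0],[140,56,-5,0],[188,74,-5,0],[230,90,-5,0]]}' | python3 nudge.py | head -2 && echo '{"ticks": [[0,0,0,0],[0,0,0,0],[0,0,0,0]]}' | python3 nudge.py|head -3; python3 d.py 559.7 -6.1 150 1.76
```

```text
[ 502.98567772 -292.71733728  194.2       ] tool x off 3.910975154669953 y 0.20945289839067743
[ 503.25697501 -294.15140082  192.        ] tool x off 2.451477372407034 y 0.21203256209809385
[ 503.04068373 -294.0965232   194.2       ] tool x off 2.545245846017858 y 0.009545670161807802
[ 503.3131809  -295.56067181  192.        ] tool x off 1.055956523122814 y 0.007764627633595966
time: 4.0
ee_pos: [548.8, -55.7, 155.6]
time: 4.3
ee_pos: [548.6, -58.9, 155.8]
tcp_rot: [-0.0, 0.639, 0.769, -0.001]
t 4.3 pos [548.6 -58.9 155.8] psi 1.754 F [ 0.2 -0.6 -1.5] j [ 0.2   0.78 -0.29  1.66  0.3   0.75 -0.05]
tool delta [49.9 20.5  5.8] turn -0.006
```

Run:
```python
from w import *; from h import *
c=grab('w3')
for p in((559,-2.5,32),(541,116,77)):
    X=c['R']@np.array(p)+c['t']; print(X[:2]/X[2]*c['fx']+[c['cx'],c['cy']])
```

```text
[301.05140821 143.11082272]
[316.60719293 -46.11015549]
```

View pics/w3.png

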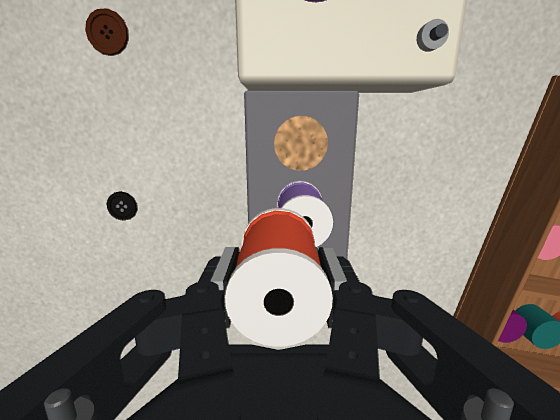

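The disc centre is at (301,143), exactly as predicted. I'll move over it and lower the spool.

```bash
echo '{"ticks": [[25,10,3,0],[50,20,6,0],[50,20,6,0],[50,20,6,0],[50,20,6,0]]}' | python3 nudge.py | head -2 ; python3 d.py 559.6 -5.4 60 1.76
```

```text
time: 4.85
ee_pos: [559.4, -6.4, 150.3]
t 4.85 pos [559.4  -6.4 150.3] psi 1.754 F [-1.  -0.5 -1.6] j [ 0.1   0.8  -0.28  1.64  0.29  0.75 -0.13]
tool delta [ 1.   0.4 90.3] turn -0.006
```

```bash
echo '{"ticks": [[1,0,25,0],[1,0,50,0],[1,0,75,0],[1,0,85,0],[1,0,90,0]]}' | python3 nudge.py | head -2 ; echo '{"ticks": [[0,0,0,0],[0,0,0,0]]}' | python3 nudge.py; python3 d.py 559.6 -5.4 50 1.76
```

```text
time: 5.35
ee_pos: [559.1, -4.7, 59.8]
time: 5.55
ee_pos: [559.8, -4.1, 61.2]
tcp_rot: [0.0, 0.639, 0.769, 0.0]
ft_force: [-0.0, -0.3, -0.2]
opening: 41.2
finger_force: 30.7
t 5.55 pos [559.8  -4.1  61.2] psi 1.755 F [-0.  -0.3 -0.2] j [ 0.06  0.94 -0.22  1.7   0.35  0.54 -0.19]
tool delta [-1.3 -0.4 11.2] turn -0.005
```

```bash
echo '{"ticks": [[-1,0,4,0],[-1,0,7,0],[-1,0,9,0],[-1,0,10,0],[-1,0,10,0]]}' | python3 nudge.py ; echo '{"ticks": [[0,0,1,0],[0,0,2,0],[0,0,2,0]]}' | python3 nudge.py; python3 d.py 559.6 -5.4 50 1.76
```

```text
time: 6.05
ee_pos: [559.4, -4.8, 50.2]
tcp_rot: [-0.0, 0.639, 0.769, -0.0]
ft_force: [0.4, 0.0, -0.7]
opening: 41.2
finger_force: 30.7
time: 6.35
ee_pos: [559.6, -4.8, 49.6]
tcp_rot: [0.0, 0.639, 0.769, 0.0]
ft_force: [-7.4, 0.7, 26.8]
opening: 41.4
finger_force: 33.1
t 6.35 pos [559.6  -4.8  49.6] psi 1.756 F [-7.4  0.7 26.8] j [ 0.06  0.95 -0.21  1.7   0.36  0.52 -0.19]
tool delta [-0.6 -0.1 -0.4] turn -0.004
```

```bash
echo '{"ticks": [[0,0,-1,0],[0,0,-2,0],[0,0,-2,0]]}' | python3 nudge.py; echo '{"ticks": [[0,0,0,0],[0,0,0,0],[0,0,0,0],[0,0,0,0]]}' | python3 nudge.py 66; echo '{"ticks": [[0,0,-15,0],[0,0,-40,0],[0,0,-80,0],[0,0,-110,0],[0,0,-130,0]]}' | python3 nudge.py; echo '{"ticks": [[-50,0,-30,0],[-80,0,-30,0],[-80,0,-30,0],[-80,0,-30,0]]}' | python3 nudge.py 85
python3 - <<'E'
from w import *; from h import *
c=grab('w4')
for p in((559,-2.5,92),(541,116,77)):
    X=c['R']@np.array(p)+c['t']; print(X[:2]/X[2]*c['fx']+[c['cx'],c['cy']])
E
```

```text
time: 6.65
ee_pos: [559.6, -4.9, 50.4]
tcp_rot: [0.0, 0.639, 0.769, 0.0]
ft_force: [0.9, -0.7, -1.3]
opening: 41.2
finger_force: 30.8
time: 7.05
ee_pos: [559.5, -4.9, 50.3]
tcp_rot: [-0.0, 0.639, 0.769, 0.0]
ft_force: [0.3, 0.2, 0.5]
opening: 65.9
finger_force: 0.0
time: 7.55
ee_pos: [559.8, -4.9, 182.5]
tcp_rot: [0.001, 0.639, 0.769, 0.001]
ft_force: [-0.6, -0.3, 0.6]
opening: 66.2
finger_force: 0.0
time: 7.95
ee_pos: [574.0, -84.0, 210.2]
tcp_rot: [-0.0, 0.639, 0.769, 0.0]
ft_force: [-0.1, 0.9, 0.0]
opening: 85.0
finger_force: 0.0
[278.11083837 108.35116674]
[283.04069715 -52.28473373]
```

View pics/w4.png

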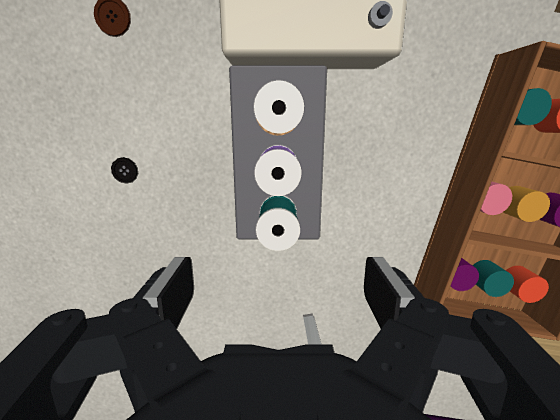

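The orange spool stands upright at (278,107), predicted (278,108), in line with lilac at (278,173) and teal at (277,230). Next I'll look at the shaft on the way to the knob.

```bash
echo '{"ticks": [[40,-2,5,0],[80,-4,10,0],[120,-6,10,0],[150,-6,10,0],[150,-6,10,0]]}' | python3 nudge.py|head -2; echo '{"ticks": [[0,0,0,0],[0,0,0,0]]}' | python3 nudge.py |head -2
python3 - <<'E'
from w import *; from h import *
c=grab('w5')
def px(p):
    X=c['R']@np.array(p)+c['t']; return X[:2]/X[2]*c['fx']+[c['cx'],c['cy']]
p=px((541,116,85)); print(p)
u,v=p.astype(int); im=c['color'][v-50:v+50,u-66:u+67,::-1]
cv2.imwrite('pics/w5c.png',cv2.resize(im,(798,600),interpolation=cv2.INTER_CUBIC)); print(u,v)
E
python3 d.py 480 325 190 1.76
```

```text
time: 8.5
ee_pos: [539.5, 68.3, 200.4]
time: 8.7
ee_pos: [540.7, 62.4, 200.2]
[289.69575557 144.91621697]
289 144
t 8.75 pos [540.7  62.2 200.2] psi 1.755 F [-0.6 -0.5 -0.4] j [-0.02  0.71 -0.29  1.64  0.26  0.83 -0.23]
tool delta [269.5 -11.6  10.2] turn -0.005
```

View pics/w5c.png

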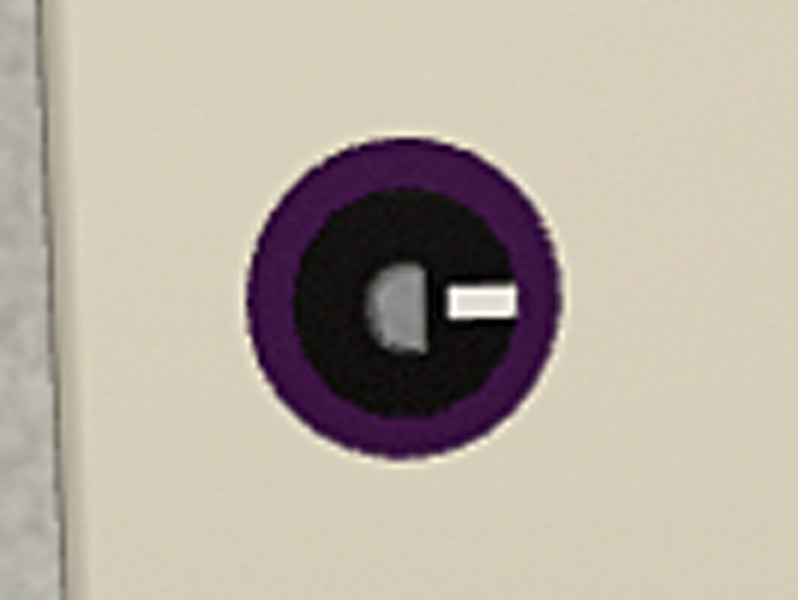

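The white line points right in the image, from collar centre (406,302) to (482,302), which is along tool +y. I'll convert that and continue on to the knob.

```bash
python3 - <<'E'
import pickle; from h import *
c=pickle.load(open('w5.pkl','rb'))
f=lambda X,Y,z: plane(c,289-66+(X+.5)/6-.5,94+(Y+.5)/6-.5,z)
im=c['color'][94:194,223:356]; v=im.max(2); n,l,st,ce=cv2.connectedComponentsWithStats((v<45).astype(np.uint8)); 
k=1+np.argmax(st[1:,4]); hull=cv2.convexHull(cv2.findContours((l==k).astype(np.uint8),0,1)[0][0]); e=cv2.fitEllipse(hull);print(e,st[k])
C=plane(c,e[0][0]+223,e[0][1]+94,77); L=f(482,301.5,77); print('collar',C,'line',L,'yaw',np.arctan2(*(L-C)[[1,0]]))
a,b=f(447,301.5,77),f(517,301,77); print('line yaw',np.arctan2(*(b-a)[[1,0]])); 
a,b=f(426,265,93),f(427,354,93); print('flat normal yaw',np.arctan2(*(a-b)[[1,0]])-np.pi/2, 'flat mid',(a+b)/2,'tip',f(410,308,93))
E
echo '{"ticks": [[48,-2,2,0],[96,-4,4,0],[144,-6,6,0],[192,-8,8,0],[235,-10,10,0]]}' | python3 nudge.py|head -2; echo '{"ticks": [[20,0,0,0],[35,0,0,0],[35,0,0,0],[35,0,0,0]]}' | python3 nudge.py |head -2
python3 - <<'E'
from w import *; from h import *
c=grab('w6')
X=c['R']@np.array((480,354,20))+c['t']; u,v=(X[:2]/X[2]*c['fx']+[c['cx'],c['cy']]).astype(int); print(u,v,max(0,v-60),u-80)
im=c['color'][max(0,v-60):max(0,v-60)+120,u-80:u+80,::-1]
cv2.imwrite('pics/w6c.png',cv2.resize(im,(800,600),interpolation=cv2.INTER_CUBIC))
print('stripe',blobs(c,(u-80,max(0,v-60),u+80,max(0,v-60)+120),lambda h,s,v:(s>140)&(v>90),20))
print('black',blobs(c,(u-80,max(0,v-60),u+80,max(0,v-60)+120),lambda h,s,v:(v<70),100))
E
python3 d.py 480 354 100 1.76
```

```text
((66.99105072021484, 50.05625915527344), (37.25666046142578, 38.50480270385742), 10.742362976074219) [ 49  31  37  39 927]
collar [541.51947046 116.29100339  77.        ] line [552.83518849 118.59649335  77.        ] yaw 0.20099128361102234
line yaw 0.1910997736127614
flat normal yaw 0.21031717824292007 flat mid [543.92553802 116.8630168   93.        ] tip [541.60316253 116.68340626  93.        ]
time: 9.25
ee_pos: [487.1, 293.6, 190.2]
time: 9.65
ee_pos: [481.9, 325.1, 190.3]
281 163 103 201
stripe [(np.int32(181), [290.7, 169.6], [21, 18])]
black [(np.int32(1134), [280.4, 158.1], [40, 41])]
t 9.7 pos [482.  324.8 190.3] psi 1.754 F [-0.1 -0.1 -0.1] j [-0.53  0.77 -0.24  1.51  0.22  0.88 -0.66]
tool delta [29.1  3.3 90.3] turn -0.006
```

View pics/w6c.png

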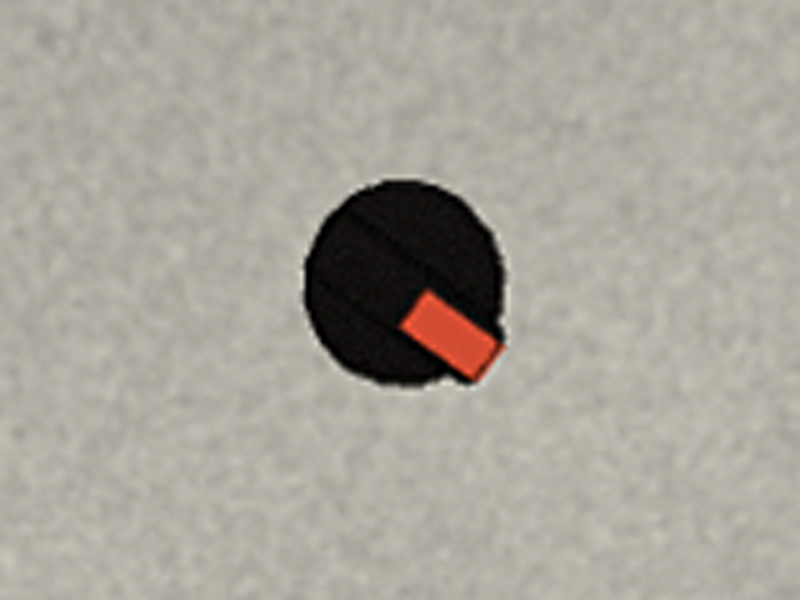

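The stripe on top of the bar runs from (413,308), inner end, to (490,364), outer end, in the crop. The skirt circle is centred at about (404,283).

Run:
```python
import pickle; from h import *
c=pickle.load(open('w6.pkl','rb'))
f=lambda X,Y,z: plane(c,201+(X+.5)/5-.5,103+(Y+.5)/5-.5,z)
g=lambda a,b:np.arctan2(*(b-a)[[1,0]])
i,o=f(413.5,308,42),f(489.5,364,42)
y=[g(i,o),g(f(427,290,42),f(503,346,42)),g(f(400,326,42),f(476,382,42))]; print('yaws',y,'len',np.linalg.norm(o-i),'w',np.linalg.norm(f(427,290,42)-f(400,326,42)))
m=np.mean(y); print('center from end',o-21*np.array([np.cos(m),np.sin(m),0]),'skirt',f(404,283,18),f(404,283,9),'rad',np.linalg.norm(f(304,283,18)-f(504,283,18))/2)
```

```text
yaws [np.float64(-0.4493888718889484), np.float64(-0.44683985795694214), np.float64(-0.4519556501265484)] len 19.050309807967604 w 8.935415975375209
center from end [479.55610038 357.7727165   42.        ] skirt [479.31484927 358.70125859  18.        ] [479.60700216 357.67275526   9.        ] rad 21.469244058615136
```

```bash
echo '{"ticks": [[7,0,15,-0.14],[14,0,30,-0.28],[21,1,45,-0.42],[28,1,60,-0.56],[33,2,80,-0.7]]}' | python3 nudge.py 60 30|head -2;echo '{"ticks": [[0,0,0,-0.14],[0,0,0,-0.24],[0,0,0,-0.24],[0,0,0,-0.24]]}' | python3 nudge.py |head -2;  python3 d.py 479.5 358 21 2.693
```

```text
time: 10.2
ee_pos: [478.0, 358.4, 110.3]
time: 10.6
ee_pos: [477.7, 358.3, 110.5]
t 10.6 pos [477.7 358.3 110.5] psi 2.691 F [0.7 1.  0.8] j [-0.48  0.93 -0.46  1.52  0.51  0.81 -0.01]
tool delta [-1.8  0.5 89.5] turn -0.002
```

```bash
echo '{"ticks": [[-2,0,25,0],[-2,0,50,0],[-2,0,72,0],[-2,0,82,0],[-2,0,86,0]]}' | python3 nudge.py|head -2;echo '{"ticks": [[0,0,0,0],[0,0,0,0]]}' | python3 nudge.py |head -2;  python3 d.py 479.5 358 21 2.693
```

```text
time: 11.1
ee_pos: [478.9, 358.0, 23.9]
time: 11.3
ee_pos: [479.3, 358.6, 25.3]
t 11.3 pos [479.3 358.6  25.3] psi 2.695 F [-0.9 -0.3  0. ] j [-0.51  1.05 -0.4   1.56  0.58  0.65 -0.07]
tool delta [-0.4 -0.5  4.3] turn 0.002
```

```bash
echo '{"ticks": [[0,0,3,0],[0,0,3,0]]}' | python3 nudge.py|sed -n 2,4p;echo '{"ticks": [[0,0,0,0],[0,0,0,0],[0,0,0,0],[0,0,0,0],[0,0,0,0]]}' | python3 nudge.py 8 30; echo '{"ticks": [[0,0,0,0],[0,0,0,0],[0,0,0,0],[0,0,0,0]]}' | python3 nudge.py 8 80; python3 d.py 479.5 358 150 2.693
```

```text
ee_pos: [479.0, 358.3, 21.5]
tcp_rot: [0.0, 0.221, 0.975, 0.0]
ft_force: [0.2, -0.1, -1.0]
time: 12.0
ee_pos: [479.0, 358.4, 21.5]
tcp_rot: [0.0, 0.221, 0.975, 0.0]
ft_force: [-0.6, -1.1, 2.6]
opening: 13.6
finger_force: 30.1
time: 12.4
ee_pos: [479.1, 358.4, 21.6]
tcp_rot: [0.0, 0.221, 0.975, 0.0]
ft_force: [-1.4, -0.1, 6.5]
opening: 12.4
finger_force: 78.8
t 12.4 pos [479.1 358.4  21.6] psi 2.696 F [-1.4 -0.1  6.5] j [-0.51  1.06 -0.39  1.56  0.59  0.65 -0.07]
tool delta [-6.000e-01 -1.000e-01 -1.284e+02] turn 0.003
```

```bash
echo '{"ticks": [[0,0,-20,0],[0,0,-50,0],[0,0,-85,0],[0,0,-110,0],[0,0,-120,0]]}' | python3 nudge.py|head -2;echo '{"ticks": [[0,0,0,0],[0,0,0,0]]}' | python3 nudge.py |tail -3
python3 - <<'E'
from w import *; from h import *
c=grab('w7'); s=robot.get_state(); p=s['ee_pos']; print(p)
hs=cv2.cvtColor(c['color'].copy(),cv2.COLOR_RGB2HSV).astype(int)
m=((hs[...,0]<12)&(hs[...,1]>140)&(hs[...,2]>90)).astype(np.uint8)
for cn in cv2.findContours(m,0,1)[0]:
    if cv2.contourArea(cn)<60: continue
    r=cv2.minAreaRect(cn); P=np.array([plane(c,u,v,p[2]-21.6+42) for u,v in cv2.boxPoints(r)])
    psi=np.arctan2(c['R'].T.dot(np.array(c['mount'])[:3,:3].T)[1,0],c['R'].T.dot(np.array(c['mount'])[:3,:3].T)[0,0])
    d=P[:,:2]-p[:2]; print(r,'psi',psi,'tool xy',np.round(np.c_[d@[np.cos(psi),np.sin(psi)],d@[np.sin(psi),-np.cos(psi)]],1).tolist())
E
python3 d.py 541.6 116.5 140 3.34
```

```text
time: 12.9
ee_pos: [479.4, 358.8, 143.5]
ft_force: [-0.6, -0.9, -1.5]
opening: 12.2
finger_force: 78.1
[478.57355482 357.95260638 139.98363313]
((278.5, 301.5), (33.0, 19.0), 90.0) psi 2.6958194450397195 tool xy [[-3.2, -4.6], [-3.3, 4.4], [-21.6, 4.6], [-21.6, -4.8]]
t 13.15 pos [478.6 358.  140. ] psi 2.696 F [ 0.4  0.2 -0.3] j [-0.47  0.89 -0.48  1.5   0.49  0.88  0.01]
tool delta [-161.  -190.7    0.2] turn -0.644
```

```bash
echo '{"ticks": [[-26,-31,0,-0.11],[-53,-63,0,-0.22],[-80,-95,0,-0.33],[-107,-127,0,-0.44],[-134,-159,0,-0.55]]}' | python3 nudge.py|head -2;echo '{"ticks": [[0,0,0,-0.09],[0,0,0,-0.09]]}' | python3 nudge.py |head -2; python3 d.py 541.1 116.4 140 3.34
```

```text
time: 13.65
ee_pos: [531.1, 155.4, 140.2]
time: 13.85
ee_pos: [531.1, 156.1, 140.2]
t 13.85 pos [531.1 156.1 140.2] psi -2.947 F [-0.7  0.  -0.7] j [ 0.    0.87 -0.69  1.66  0.69  0.87  0.79]
tool delta [ -2.2 -40.9   0.1] turn -0.004
```

```bash
echo '{"ticks": [[-1,-20,0,0],[-2,-36,0,0],[-2,-41,0,0],[-2,-41,0,0],[-2,-41,0,0]]}' | python3 nudge.py|head -2;echo '{"ticks": [[0,0,0,0],[0,0,0,0]]}' | python3 nudge.py |head -2; python3 d.py 541.1 116.4 118 3.34
python3 - <<'E'
from station import robot, cam, ticket
import numpy as np,time
print(np.round(robot.get_state()['ee_pos'],1))
E
```

```text
time: 14.35
ee_pos: [540.7, 118.6, 141.2]
time: 14.55
ee_pos: [541.0, 118.0, 141.3]
t 14.55 pos [541.  118.  141.3] psi -2.947 F [-0.6 -0.5 -0.7] j [ 0.08  0.87 -0.69  1.66  0.7   0.87  0.85]
tool delta [ 0.2 -1.6 23.3] turn -0.004
[541.  118.  141.3]
```

```bash
echo '{"ticks": [[0,-1.5,8,0],[0,-1.5,16,0],[0,-1.5,22,0],[0,-1.5,23,0],[0,-1.5,23,0]]}' | python3 nudge.py|head -2;echo '{"ticks": [[0,0,0,0],[0,0,0,0]]}' | python3 nudge.py |sed -n 2,4p; python3 d.py 541.1 116.4 114 3.34
```

```text
time: 15.05
ee_pos: [541.3, 115.9, 118.1]
ee_pos: [541.5, 115.8, 118.5]
tcp_rot: [0.0, -0.097, 0.995, 0.0]
ft_force: [-0.1, 0.1, -0.9]
t 15.25 pos [541.5 115.8 118.5] psi -2.947 F [-0.1  0.1 -0.9] j [ 0.07  0.9  -0.67  1.68  0.73  0.82  0.83]
tool delta [0.3 0.7 4.5] turn -0.004
```

Lowering in small steps while watching the force.

```bash
echo '{"ticks": [[0.3,0.6,2,0],[0.3,0.6,4,0],[0.3,0.6,6,0],[0.3,0.6,7,0],[0.3,0.6,7,0]]}' | python3 nudge.py|sed -n 2,4p;python3 d.py 541.1 116.4 101 3.34
```

```text
ee_pos: [540.9, 116.3, 111.1]
tcp_rot: [-0.0, -0.097, 0.995, 0.0]
ft_force: [0.8, -0.5, -1.0]
t 15.75 pos [540.9 116.3 111.1] psi -2.947 F [ 0.8 -0.5 -1. ] j [ 0.06  0.91 -0.66  1.69  0.74  0.81  0.82]
tool delta [-0.2  0.1 10.1] turn -0.004
```

```bash
echo '{"ticks": [[0,0,2,0],[0,0,4,0],[0,0,6,0],[0,0,8,0],[0,0,8,0]]}' | python3 nudge.py|sed -n 2,5p;python3 d.py 541.1 116.4 101 3.34
```

```text
ee_pos: [540.9, 116.3, 103.0]
tcp_rot: [-0.0, -0.097, 0.995, 0.0]
ft_force: [0.5, 0.1, -0.2]
opening: 12.2
t 16.25 pos [540.9 116.3 103. ] psi -2.947 F [ 0.5  0.1 -0.2] j [ 0.06  0.93 -0.65  1.69  0.75  0.79  0.81]
tool delta [-0.2  0.1  2. ] turn -0.004
```

```bash
echo '{"ticks": [[0,0,1,0],[0,0,2,0],[0,0,3,0],[0,0,3,0],[0,0,3,0]]}' | python3 nudge.py|sed -n 2,5p;echo '{"ticks": [[0,0,1,0],[0,0,2,0],[0,0,2,0],[0,0,2,0]]}' | python3 nudge.py|sed -n 2,5p
```

```text
ee_pos: [541.1, 116.3, 100.4]
tcp_rot: [0.0, -0.097, 0.995, 0.0]
ft_force: [-0.3, -0.4, 2.8]
opening: 12.4
ee_pos: [541.0, 116.3, 98.4]
tcp_rot: [0.0, -0.097, 0.995, 0.0]
ft_force: [-0.0, -0.9, 4.7]
opening: 11.8
```

```bash
echo '{"ticks": [[0,0,1,0],[0,0,2,0],[0,0,2,0],[0,0,2,0]]}' | python3 nudge.py|sed -n 2,5p;echo '{"ticks": [[0,0,0.5,0],[0,0,1,0],[0,0,1,0],[0,0,1,0]]}' | python3 nudge.py|sed -n 2,5p;echo '{"ticks": [[0,0,0.5,0],[0,0,0.8,0],[0,0,0.8,0],[0,0,0.8,0]]}' | python3 nudge.py|sed -n 2,5p
```

```text
ee_pos: [541.1, 116.3, 96.4]
tcp_rot: [0.0, -0.097, 0.995, 0.0]
ft_force: [-0.8, -0.9, 6.7]
opening: 12.2
ee_pos: [541.1, 116.4, 95.5]
tcp_rot: [0.0, -0.097, 0.995, 0.0]
ft_force: [-1.5, -0.9, 6.8]
opening: 12.3
ee_pos: [541.2, 116.4, 95.2]
tcp_rot: [0.0, -0.097, 0.995, 0.0]
ft_force: [-3.6, -1.1, 17.6]
opening: 12.6
```

The force jumped to 17.6 N at 95.2 mm, which is 5 mm below home, so the shaft is at its stop. I'll check the whole scene before handing in.

```bash
echo '{"ticks": [[0,0,0,0],[0,0,0,0],[0,0,0,0],[0,0,0,0]]}' | python3 nudge.py
python3 - <<'E'
from station import robot, cam, ticket
import cv2,numpy as np
a=cam.camera('scene')['color'][:,:,::-1];b=cam.camera('top')['color'][:,:,::-1]
r=lambda i:cv2.resize(i,(400,300),interpolation=cv2.INTER_CUBIC)
cv2.imwrite('pics/f.png',np.vstack([np.hstack([r(a),r(a[150:270,250:410])]),np.hstack([r(b),r(b[155:260,165:305])])]))
E
```

```text
time: 18.75
ee_pos: [541.2, 116.4, 95.2]
tcp_rot: [0.0, -0.097, 0.995, 0.0]
ft_force: [-2.6, -2.0, 18.3]
opening: 12.2
finger_force: 80.8
```

View pics/f.png

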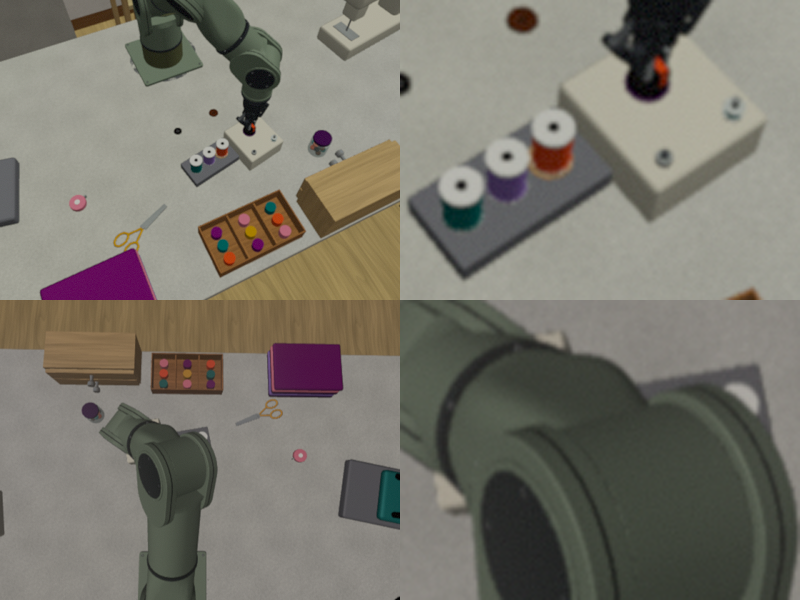

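All three spools stand in their row, with orange at (552,145) in the enlarged crop. The knob is on the shaft at (648,80) with the gripper holding it, and everything else is where it was.

```bash
python3 -c "
from station import robot, cam, ticket
print(ticket.job_done())"
```

```text
the job is handed in; nothing more can be done
None
```

The job is handed in: the orange spool stands upright on the cork disc, and the knob is fully home on the D-shaft, still held pressed to its stop at about 18 N; the robot clock read about 19 s and nothing else was moved.

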